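# Close down the cup sealer

### The arm

A 6-joint arm with a two-finger parallel gripper is mounted at the origin on a cart in front of the work surface, level with it; the furniture and walls round the work are solid. World frame = base frame: x ahead of the robot, y to its left, z up, the work surface at z = 0. Lengths are in m, angles in rad, forces in N, time in s.
With the tool pointing down it reaches from about 0.4 to 0.825 m from the base axis. Payload 7 kg.
Tool frame: the origin (TCP) lies on the centre line of the jaws, within the pads' length; the fingertips stand 19 mm ahead of it and the grasp point (between the pads) is the TCP; x points along the fingers, z is the direction in which the jaws open and shut, and the axes are right-handed (so a half turn about x gives the same grasp; the last joint's range is limited). The gripper opens to 85 mm and grips with 20 to 120 N. Pads are 22 mm wide; open, the fingers measure 114 mm over their backs; the gripper's body (76 mm by 85 mm) begins 54 mm behind the grasp point. The pads swing forward as they close: fully open they stand 13 mm farther back than shut.
Start: joints at [-0.916, 0.359, 0.012, 0, -1.224, -0.288], TCP at [0.242, -0.63, 0.25] pointing down, gripper open.
Joint ranges: [-3.07, 3.07], [-1.43, 2.12], [-1.02, 1.25], [-3.03, 1.67], [-3.05, -0], [-3.03, 3.03]. Speed limits (rad/s): [2.39, 2.39, 3.01, 3.14, 3.14, 3.14].

### API

Orientations are given as a rotation vector (axis times angle).
In Python, from rig import observe, optics, robot gives the robot as it stands.
- The arm moves only by the tool arm_command, never from a script. Its argument "series" is text: rows parted by semicolons, each of 6 numbers parted by spaces: the shift along the tool's x, y, z in mm, then the turn, a rotation vector about the tool's x, y, z in degrees. In form: tx ty tz wx wy wz; .... A call has exactly 10 rows; each row is the pose to reach, as a shift and turn from the pose measured when the call began, along the tool's axes at that moment; what a row does not reach only later rows make up. A row lasts 1/8 s, in which the tool goes at most 62.5 mm and 10.7 degrees, less where a joint would pass 70% of its speed; a pose out of reach is approached as far as the arm can. A call with a gripper value outside its range is refused whole. "fingers" is the finger opening in mm, from 0 to 85.4, set as the call begins (left out, the last holds). The fingers move at their own pace and stop on an object; "grip_force" is the grip in N (left out, the last holds). Time passes only in rows, so rows that repeat a pose let the fingers close, or fill a call up. It gives the time, the measured TCP pose, the force and the opening at its end, in the units of the state.
- observe(): the state, without advancing time (a new reading comes with each control period).
- optics.camera(name): name is "scene" or "top" or "wrist"; returns the picture (420x560x3 uint8, red, green, blue); there is no depth.
- optics.camera_model(name): a dict with "K" (3x3 intrinsics, pixels), "eye" and "rotation" of the camera in the world; the wrist camera has in their place "mount" (4x4, takes a point from camera to tool coordinates, whose origin is the TCP and whose axes are the tool frame's). Camera axes: x right, y up, looking along -z (the intrinsics and any distortion apply to the point x, -y, -z); pixel columns grow to the right and rows downward; lengths in m; the calibration is good to about 2 mm. A picture is of the moment at which its call begins: read the wrist's pose just before it. camera_model takes no time and is no camera call.
- robot.close_job(): hands the job in, once; it reports no verdict.
The state is a dict: "time": time; "qpos": joint angles; "qvel": joint speeds; "joint_torque": joint torques, N m; "position": TCP position; "tool_rot": TCP orientation; "force": force on the tool from outside, world axes, zero at the start; "moment": the same for the moment, N m; "width": finger opening in m.
Only numpy, scipy, OpenCV 4.12 (cv2) and the standard library are available. Lean on these libraries where they do the work, as an engineer would, in place of code of your own. Each camera call takes 0.05 s, during which the arm holds its last target. There are 200 camera calls.

### The job

The last tasting cup is sealed, so close down the bench sealer: draw its cup carriage fully out from beneath the hot sealing head, the cup still standing in its pocket, and turn the heat knob on the sloping panel anticlockwise as far as it goes, to its off stop. The sealer only stands on its rubber feet: feel for the stops and do not drag it from its place, and leave the things round it where they are.

Things in the scene. Friction and masses are not known exactly. Their poses are not given: they have to be found in the camera images.
- sealer: bench cup sealer, about 3 kg, standing loose: steel housing 290 (x) x 274 (y) mm, top at z 63. Origin on the table under its middle, -x its front. Carriage lane along x at y = +60 mm; over the lane's rear the sealing head (x 10 to 140 mm, z 133 to 199 mm). Behind: lever, to z 345. Console at y -134 to -25 mm: panel sloping 35 deg, from z 70 mm at x -130 to z 139 mm at x -30
- heat_knob: black heat knob on the sloping panel: skirt 47 mm across, 6 mm thick, with a grip bar 42 long, 13 wide, its top 31 mm above the skirt's underside. Origin on the axis at that underside; z = turning axis, out of the panel (35 deg off vertical, leaning to the front); x along the bar to the end with the white pointer line. Turns 270 deg in all, anticlockwise (facing the panel) to off; stays where left
- knob_grip (a point): point on the knob's axis in the middle of the grip bar, 20 mm out from the skirt's underside, 11 mm below the bar's top; axes as the knob's
- knob_pointer (a point): end of the white pointer line on the skirt of the knob, 21 mm from its axis, 6 mm above the skirt's underside
- off_mark (a point): the point on the sealer where the end of the pointer line stands when the knob is at its off stop, beside the round white mark at the lower left end of the scale of white marks (the marks grow longer clockwise, hotter)
- carriage (a joint): how far the cup carriage is drawn out, m: 0 right in beneath the head, 0.115 at the front stop; it slides towards the sealer's front (-x of sealer) with a drag of about 3 N
- carriage_grip (a point): middle of the carriage's upright black grip: waisted round knob 18 to 23 mm across, 39 mm high, this point 23 mm above its foot and 16 mm below its top; it stands 127 mm in front of the pocket's middle; axes as the sealer's
- pocket (a point): middle of the floor of the carriage's round cup pocket, 56 mm across and 10 mm deep; axes as the sealer's
- cup_1: filled brown tasting cup 67 mm across the rim, narrower below, 46 mm high, loose in the carriage's pocket; origin in the middle of its underside, z up
- cup_2: dark green tasting cup 67 x 46 mm high standing on the table, a bystander; origin under its middle
- cup_3: brown tasting cup 67 x 46 mm high standing on the table, a bystander; origin under its middle
There are look-alikes about, which are no part of the job. What is shaped like the cup_1 but turquoise or white is not meant.

How it is judged:
By the outcome, as a careful person would: the job done as asked, in the order asked, and still so for the second after the job is handed in, with the robot touching nothing.
It also fails if it takes over 64 s, if anything falls off the work surface, if the arm or the gripper's body presses on something with over 40 N, if the wrist force passes 120 N, or if a joint passes its speed limit or range.

## Working session

There is one attempt and no reset: what is moved stays moved. The work goes in short steps, Python scripts to look and compute and a tool call to move; the robot and the scene stay as the last step left them, time stands still between calls to the robot, and variables do not carry over. Pictures are saved under pics/ and viewed, about 8 in all and at most 12, crops included, and the job is handed in when it is done.

Besides the shell and the picture viewer there is one more tool, called after "Emit:" as name(argument=value, ...), one argument or row to a line, values as JSON. arm_command: Moves the arm, as the interface text tells. Its arguments: {"type":"object","properties":{"series":{"type":"string"},"fingers":{"type":"number"},"grip_force":{"type":"number"}},"required":["series"]}

```bash
mkdir -p pics; ls
python3 - <<'E'
from rig import observe, optics, robot
import cv2, numpy as np
np.set_printoptions(precision=4,suppress=True)
s=observe(); print(s)
for n in("scene","top","wrist"):
    m=optics.camera_model(n); print(n,m)
a=optics.camera("scene");b=optics.camera("top")
cv2.imwrite("pics/scene0.png",a[...,::-1]);cv2.imwrite("pics/top0.png",b[...,::-1])
E
```

```text
pics
{'time': 0.0, 'qpos': array([-0.9159,  0.3594,  0.0111, -0.0004, -1.2241, -0.2881]), 'qvel': array([ 0.0005, -0.0004,  0.0002,  0.0012, -0.0014, -0.0008]), 'joint_torque': array([ -0.0003, -58.3325,  29.3407,   6.9367,  -0.0062,   0.    ]), 'position': array([ 0.2419, -0.6297,  0.2494]), 'tool_rot': array([-1.4725,  1.012 ,  1.475 ]), 'force': array([ 0.2458, -0.4818,  0.3945]), 'moment': array([ 0.017 , -0.0093, -0.0105]), 'width': 0.08542263773757783}
scene {'K': array([[433.1699,   0.    , 286.1975],
       [  0.    , 433.1699, 210.6405],
       [  0.    ,   0.    ,   1.    ]]), 'eye': array([0.1766, 0.9708, 0.6095]), 'rotation': array([ 0.3464, -1.2431, -2.2791])}
top {'K': array([[416.1161,   0.    , 275.6875],
       [  0.    , 416.1161, 215.7977],
       [  0.    ,   0.    ,   1.    ]]), 'eye': array([0.4194, 0.3375, 1.0465]), 'rotation': array([ 0.1324, -0.1399, -1.5686])}
wrist {'K': array([[290.3613,   0.    , 282.8886],
       [  0.    , 290.3613, 209.2926],
       [  0.    ,   0.    ,   1.    ]]), 'mount': array([[ 0.0005,  0.2716, -0.9624, -0.1234],
       [ 0.0005,  0.9624,  0.2716,  0.0698],
       [ 1.    , -0.0006,  0.0004, -0.0016],
       [ 0.    ,  0.    ,  0.    ,  1.    ]])}
```

View pics/scene0.png

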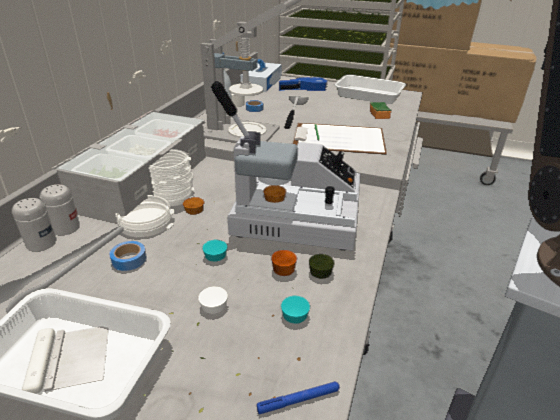

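View pics/top0.png

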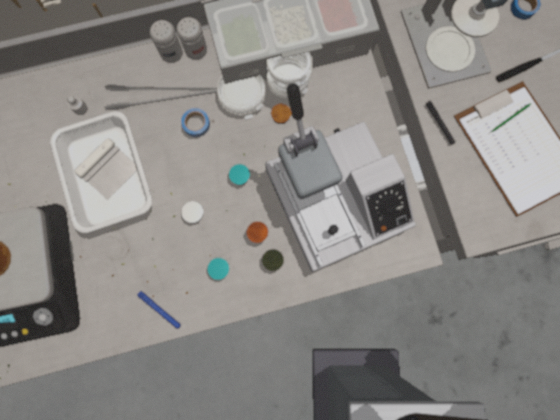

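The scene view shows the sealer centred at about (295,200). The cup in its pocket is at (275,193), the carriage grip at (329,195) and the knob panel at (337,168). In the top view the carriage grip is at (332,230), the knob at about (388,203) and the head at (310,165).

Other brown cups stand on the table: top (257,232) and (281,114). The green one is at (272,260). None of these are to be touched.

Run:
```python
import cv2, numpy as np
b=cv2.imread("pics/top0.png")[115:275,255:425]
a=cv2.imread("pics/scene0.png")[135:255,220:370]
b=cv2.resize(b,None,fx=4.7,fy=3.7*4.7/3.7*600/(160*4.7) if 0 else 3.75,interpolation=cv2.INTER_CUBIC) if 0 else cv2.resize(b,None,fx=3.7,fy=3.7,interpolation=cv2.INTER_CUBIC)
cv2.imwrite("pics/topc.png",b)
cv2.imwrite("pics/scenec.png",cv2.resize(a,None,fx=5,fy=5,interpolation=cv2.INTER_CUBIC))
```

```text
(no output)
```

View pics/topc.png

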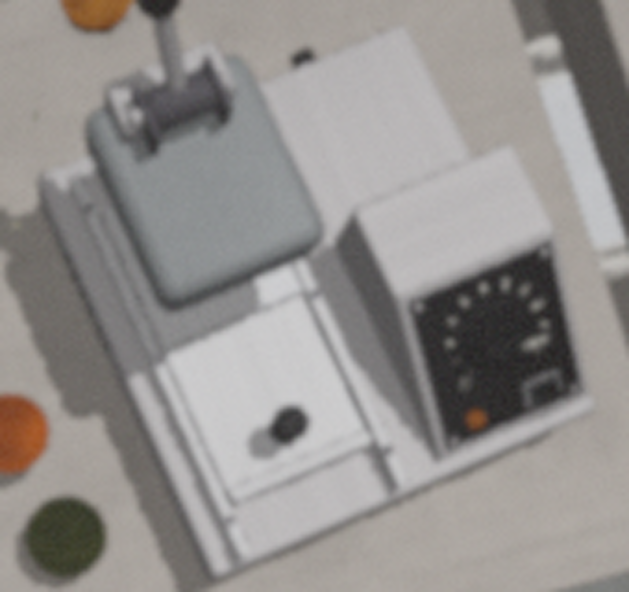

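View pics/scenec.png

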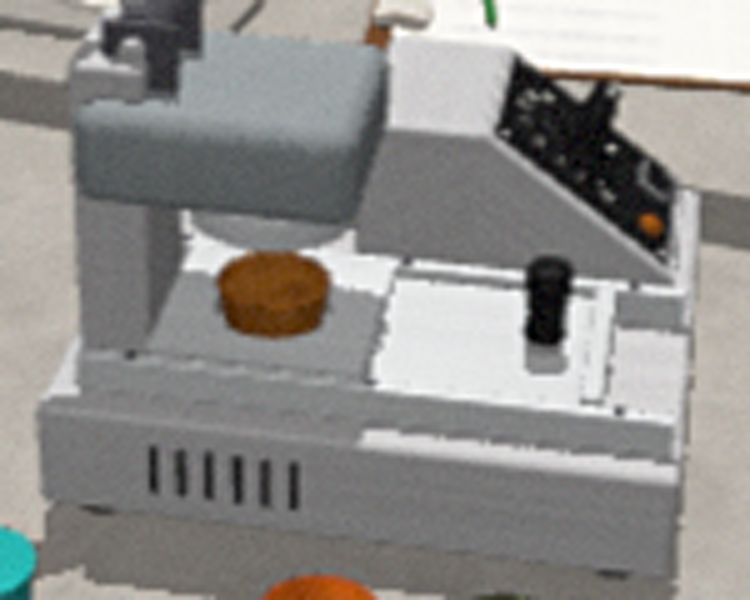

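The top crop shows the housing corners at (213,575), (592,404), (405,30) and (42,180). The knob is at about (495,340), with the round off mark at (465,382). The marks lengthen clockwise, and the pointer looks to be on the right at (535,343). In the scene crop the brown cup sits under the head in the carriage, so it is cup_1. The carriage grip is at (548,300).

```bash
cat > h.py <<'E'
from rig import observe, optics, robot
import cv2, numpy as np
from scipy.spatial.transform import Rotation as R
np.set_printoptions(precision=4,suppress=True)
def cam(n,s=None):
    m=optics.camera_model(n)
    if n!="wrist": return m["K"],np.array(m["eye"]),R.from_rotvec(m["rotation"]).as_matrix()
    T=R.from_rotvec(s["tool_rot"]).as_matrix(); M=m["mount"]
    return m["K"],T@M[:3,3]+s["position"],T@M[:3,:3]
def ray(c,uv):
    K,e,A=c; v=np.linalg.solve(K,[uv[0],uv[1],1]); d=A@[v[0],-v[1],-v[2]]; return e,d/np.linalg.norm(d)
def plane(c,uv,z):
    e,d=ray(c,uv); return e+d*(z-e[2])/d[2]
def planeN(c,uv,p,n):
    e,d=ray(c,uv); return e+d*((p-e)@n)/(d@n)
def two(r1,r2):
    (a,d),(b,f)=r1,r2; t=np.linalg.lstsq(np.c_[d,-f],b-a,rcond=None)[0]
    p,q=a+t[0]*d,b+t[1]*f; return (p+q)/2,np.linalg.norm(p-q)
def proj(c,p):
    K,e,A=c; q=A.T@(np.asarray(p)-e); v=K@[q[0],-q[1],-q[2]]; return v[:2]/v[2]
def save(n,name,s=None):
    a=optics.camera(n); cv2.imwrite("pics/"+name,a[...,::-1]); return a
E
python3 - <<'E'
from h import *
t=cam("top"); sc=cam("scene")
f=lambda u,v:(255+u/3.7,115+v/3.7); g=lambda u,v:(220+u/5,135+v/5)
P=np.array([plane(t,f(*c),.063) for c in((213,573),(592,404),(405,30),(42,180))]);print(P)
L=np.array([[-145,137],[-145,-137],[145,-137],[145,137]])/1000
Pc=P[:,:2].mean(0);H=L.T@(P[:,:2]-Pc);th=np.arctan2(H[0,1]-H[1,0],H[0,0]+H[1,1])
print(Pc,np.degrees(th)); A=R.from_euler('z',th).as_matrix()
print((P[:,:2]-Pc)@A[:2,:2]-L)
p,e=two(ray(t,f(290,422)),ray(sc,g(549,272)));print("grip top",p,e, A.T@(p-[*Pc,0]))
p2=plane(sc,g(660,478),.063);print("scene FL corner",p2,"vs",P[0])
np.save("pose.npy",[*Pc,th])
# brown cup
p3=plane(sc,g(274,268),.11);print("cup?",A.T@(p3-[*Pc,0]))
E
```

```text
[[ 0.4627  0.2463  0.063 ]
 [ 0.5707 -0.001   0.063 ]
 [ 0.8265  0.1101  0.063 ]
 [ 0.7216  0.3552  0.063 ]]
[0.6454 0.1777] 23.254871620331315
[[ 0.0043 -0.0018]
 [ 0.0059  0.0023]
 [-0.0053  0.0034]
 [-0.0049 -0.004 ]]
grip top [0.5524 0.2027 0.1152] 0.0010624090770867322 [-0.0756  0.0597  0.1152]
scene FL corner [0.4681 0.2495 0.063 ] vs [0.4627 0.2463 0.063 ]
cup? [0.0491 0.0741 0.11  ]
```

```bash
cat >> h.py <<'E'
def goal(p,X,Z,s=None):
    s=s or observe(); T=R.from_rotvec(s["tool_rot"]).as_matrix()
    X=np.array(X)/np.linalg.norm(X);Z=np.array(Z)-X*(X@np.array(Z));Z/=np.linalg.norm(Z)
    G=np.c_[X,np.cross(Z,X),Z]
    return np.round(T.T@(np.array(p)-s["position"])*1000,1),np.round(np.degrees(R.from_matrix(T.T@G).as_rotvec()),2)
E
python3 - <<'E'
from h import *
s=observe();print(R.from_rotvec(s["tool_rot"]).as_matrix())
x,y,th=np.load("pose.npy");xs=np.array([np.cos(th),np.sin(th),0])
for sg in(1,-1):print(goal([.552,.203,.25],[0,0,-1],sg*xs))
E
```

```text
[[-0.0006 -0.9335 -0.3585]
 [ 0.0013 -0.3585  0.9335]
 [-1.      0.0001  0.0014]]
(array([   0.4, -588. ,  666.2]), array([87.75,  0.06, -0.07]))
(array([   0.4, -588. ,  666.2]), array([-92.25,   0.07,   0.06]))
```

Emit:
arm_command(
  series="0 -59 66 -9 0 0; 0 -118 133 -18 0 0; 0 -176 200 -28 0 0; 0 -235 266 -37 0 0; 0 -294 333 -46 0 0; 0 -353 400 -55 0 0; 0 -412 466 -64 0 0; 0 -470 533 -74 0 0; 0 -529 600 -83 0 0; 0 -588 666 -92 0 0",
  fingers=44,
  grip_force=25,
)

```text
time: 1.35
position: [0.46, -0.0422, 0.2503]
tool_rot: [1.998, 0.414, -1.998]
force: [1.8, 0.1, 0.1]
width: 0.0443
```

Run:
```python
from h import *
x,y,th=np.load("pose.npy");xs=np.array([np.cos(th),np.sin(th),0])
print(observe()["qpos"],goal([.552,.203,.25],[0,0,-1],-xs))
```

```text
[ 0.3354  0.0002 -0.4352 -0.0016 -1.1351  0.0724] (array([   0.6, -188.7, -181.6]), array([ 0.07, -0.02,  0.08]))
```

Emit:
arm_command(
  series="0 -38 -36 0 0 0; 0 -76 -73 0 0 0; 0 -113 -109 0 0 0; 0 -151 -145 0 0 0; 0 -189 -181 0 0 0; 0 -189 -181 0 0 0; 0 -189 -181 0 0 0; 0 -189 -181 0 0 0; 0 -189 -181 0 0 0; 0 -189 -181 0 0 0",
)

```text
time: 2.6
position: [0.5513, 0.2025, 0.251]
tool_rot: [1.999, 0.414, -1.998]
force: [-0.0, -0.0, 0.1]
width: 0.044
```

Run:
```python
from h import *
s=observe();print(s["time"],s["position"],s["qpos"],s["force"])
save("wrist","w0.png")
```

```text
2.6 [0.5513 0.2025 0.251 ] [ 0.6838  0.2146 -0.1866 -0.0014 -1.1682 -0.2768] [-0.0419 -0.0107  0.0758]
```

View pics/w0.png

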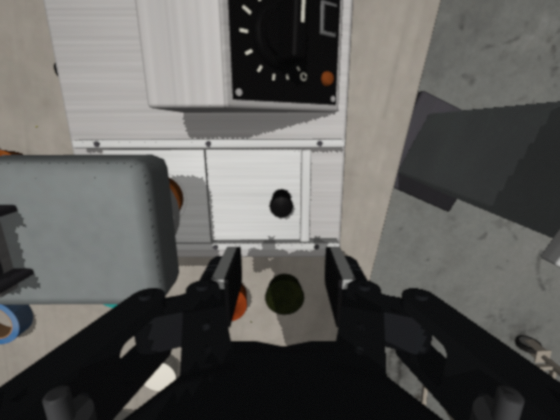

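The wrist view shows the carriage grip top at about (281,206), the housing edges square to the image, and part of the knob at (280,30). The round off mark is at (304,76).

Run:
```python
from h import *
s=observe();c=cam("wrist",s);g=cv2.cvtColor(cv2.imread("pics/w0.png"),cv2.COLOR_BGR2GRAY)
m=np.zeros_like(g);m[180:228,255:305]=(g[180:228,255:305]<60)
n,l,st,ce=cv2.connectedComponentsWithStats(m);print(st,ce)
x,y,th=np.load("pose.npy");xs=np.array([np.cos(th),np.sin(th),0])
A=R.from_euler('z',th).as_matrix()
e=[plane(c,p,.063) for p in((345,143),(75,146))];d=e[1]-e[0];print("rail yaw",np.degrees(np.arctan2(d[1],d[0])))
for uv in((281,200),(281,206)):
  p=plane(c,uv,.115);print(p,A.T@(p-[x,y,0]))
p,e=two(ray(cam("top"),(255+290/3.7,115+422/3.7)),ray(c,(281,205)));print(p,e)
```

```text
[[     0      0    560    420 234735]
 [   270    190     23     27    465]] [[279.4968 209.512 ]
 [281.1097 203.4667]]
rail yaw 23.9488100727088
[0.5545 0.1974 0.115 ] [-0.0757  0.054   0.115 ]
[0.5523 0.2027 0.115 ] [-0.0757  0.0597  0.115 ]
[0.5523 0.2022 0.1129] 0.0002592868243347135
```

Emit:
arm_command(
  series="25 0 -1 0 0 0; 50 0 -1 0 0 0; 75 0 -1 0 0 0; 100 0 -1 0 0 0; 120 0 -1 0 0 0; 135 0 -1 0 0 0; 145 0 -1 0 0 0; 151 0 -1 0 0 0; 151 0 -1 0 0 0; 151 0 -1 0 0 0",
)

```text
time: 3.9
position: [0.5526, 0.2035, 0.1004]
tool_rot: [2.0, 0.414, -1.997]
force: [0.3, 0.2, 1.0]
width: 0.0442
```

Emit:
arm_command(
  series="0 0 0 0 0 0; 0 0 0 0 0 0; 0 0 0 0 0 0; 0 0 0 0 0 0; 0 0 0 0 0 0; 0 0 0 0 0 0; 0 0 0 0 0 0; 0 0 0 0 0 0; 0 0 0 0 0 0; 0 0 0 0 0 0",
  fingers=12,
  grip_force=20,
)

```text
time: 5.15
position: [0.5532, 0.2033, 0.1018]
tool_rot: [2.001, 0.414, -1.995]
force: [-1.7, -3.1, 9.3]
width: 0.0214
```

Emit:
arm_command(
  series="-1 0 0 0 0 0; -2 0 0 0 0 0; -2 0 2 0 0 0; -2 0 5 0 0 0; -2 0 8 0 0 0; -2 0 12 0 0 0; -2 0 16 0 0 0; -2 0 20 0 0 0; -2 0 20 0 0 0; -2 0 20 0 0 0",
)

```text
time: 6.4
position: [0.5339, 0.1949, 0.1036]
tool_rot: [2.0, 0.414, -1.997]
force: [-1.8, -1.9, -19.0]
width: 0.0213
```

```bash
cat >> h.py <<'E'
def st():
    s=observe();x,y,th=np.load("pose.npy");A=R.from_euler('z',th).as_matrix()
    print(s["time"],"TCPsealer",A.T@(s["position"]-[x,y,0]),"F",A.T@s["force"],"M",s["moment"],"w",s["width"],"q",s["qpos"])
E
python3 - <<'E'
from h import *
st();save("top","t1.png")
x,y,th=np.load("pose.npy")
a=cv2.imread("pics/top0.png");b=cv2.imread("pics/t1.png")
c=np.hstack([a[110:280,255:425],b[110:280,255:425]]);cv2.imwrite("pics/cmp1.png",cv2.resize(c,None,fx=2.3,fy=2.3))
xs=np.array([np.cos(th),np.sin(th),0]);print(goal([.5526,.2035,.1],[0,0,-1],-xs))
E
```

```text
6.4 TCPsealer [-0.0956  0.0598  0.1036] F [ -2.4172  -1.0431 -19.0394] M [-0.5382  0.8105 -0.0109] w 0.021254783877088238 q [ 0.6936  0.3232 -0.4129 -0.001  -0.8328 -0.2863]
(array([  3.5,  -0.6, -20.5]), array([ 0.04, -0.09,  0.07]))
```

Emit:
arm_command(
  series="1.2 0 0 0 0 0; 1.2 0 6 0 0 0; 1.2 0 14 0 0 0; 1.2 0 23 0 0 0; 1.2 0 32 0 0 0; 1.2 0 41 0 0 0; 1.2 0 50 0 0 0; 1.2 0 58 0 0 0; 1.2 0 65 0 0 0; 1.2 0 70 0 0 0",
)

```text
time: 7.7
position: [0.4694, 0.167, 0.1025]
tool_rot: [2.0, 0.414, -1.996]
force: [3.4, -3.9, -16.9]
width: 0.0214
```

Run:
```python
from h import *
st()
```

```text
7.7 TCPsealer [-0.1659  0.0597  0.1025] F [  1.5815  -4.9758 -16.8934] M [-1.1492 -1.4723 -0.009 ] w 0.02135860099709371 q [ 0.7366  0.2219 -0.5665 -0.0006 -0.7802 -0.3292]
```

Emit:
arm_command(
  series="0.5 0 0 0 0 0; 1 -0.3 0 0 0 0; 1 -0.3 2 0 0 0; 1 -0.3 5 0 0 0; 1 -0.3 8 0 0 0; 1 -0.3 11 0 0 0; 1 -0.3 14 0 0 0; 1 -0.3 16 0 0 0; 1 -0.3 17 0 0 0; 1 -0.3 17 0 0 0",
)

```text
time: 8.95
position: [0.4546, 0.1606, 0.102]
tool_rot: [2.001, 0.414, -1.995]
force: [5.4, -6.0, -10.5]
width: 0.0217
```

Run:
```python
from h import *
st()
```

```text
8.95 TCPsealer [-0.182   0.0597  0.102 ] F [  2.6015  -7.6923 -10.5458] M [-1.8817 -1.4126  0.0196] w 0.021669067206583077 q [ 0.7492  0.1972 -0.6025  0.0007 -0.7677 -0.3424]
```

Emit:
arm_command(
  series="0.3 0.4 0 0 0 0; 0.6 0.8 0 0 0 0; 0.6 0.8 1 0 0 0; 0.6 0.8 2 0 0 0; 0.6 0.8 3 0 0 0; 0.6 0.8 4 0 0 0; 0.6 0.8 5 0 0 0; 0.6 0.8 5 0 0 0; 0.6 0.8 5 0 0 0; 0.6 0.8 5 0 0 0",
)

```text
time: 10.2
position: [0.4508, 0.1587, 0.102]
tool_rot: [2.003, 0.415, -1.993]
force: [-0.6, 6.1, -6.2]
width: 0.0215
```

Run:
```python
from h import *
st()
```

```text
10.2 TCPsealer [-0.1862  0.0594  0.102 ] F [ 1.8267  5.882  -6.1627] M [ 1.8269  0.1719 -0.0205] w 0.021537962094479664 q [ 0.7518  0.19   -0.6126  0.0006 -0.763  -0.3445]
```

Emit:
arm_command(
  series="0.3 -0.3 0 0 0 0; 0.3 -0.3 0.5 0 0 0; 0.3 -0.3 1 0 0 0; 0.3 -0.3 1.5 0 0 0; 0.3 -0.3 2 0 0 0; 0.3 -0.3 2.5 0 0 0; 0.3 -0.3 3 0 0 0; 0.3 -0.3 3.5 0 0 0; 0.3 -0.3 3.5 0 0 0; 0.3 -0.3 3.5 0 0 0",
)

```text
time: 11.45
position: [0.4478, 0.1576, 0.1019]
tool_rot: [2.003, 0.416, -1.992]
force: [3.9, -2.1, -0.8]
width: 0.021
```

Run:
```python
from h import *
st()
```

```text
11.45 TCPsealer [-0.1894  0.0596  0.1019] F [ 2.7209 -3.4836 -0.7501] M [-0.7723 -1.5058 -0.0747] w 0.02096999358361401 q [ 0.755   0.1849 -0.62    0.0011 -0.7602 -0.348 ]
```

Emit:
arm_command(
  series="0 0 0.3 0 0 0; 0 0 0.6 0 0 0; 0 0 0.9 0 0 0; 0 0 1.2 0 0 0; 0 0 1.5 0 0 0; 0 0 1.5 0 0 0; 0 0 1.5 0 0 0; 0 0 1.5 0 0 0; 0 0 1.5 0 0 0; 0 0 1.5 0 0 0",
)

```text
time: 12.7
position: [0.4478, 0.1577, 0.102]
tool_rot: [2.006, 0.417, -1.99]
force: [10.7, -1.7, -8.2]
width: 0.0212
```

Run:
```python
from h import *
st()
```

```text
12.7 TCPsealer [-0.1895  0.0596  0.102 ] F [ 9.1123 -5.7959 -8.1573] M [-0.6822 -3.6771 -0.0639] w 0.021187532176933255 q [ 0.7557  0.1833 -0.6223  0.0023 -0.7571 -0.3492]
```

Stop felt: 9 N along x with no further motion. Releasing and lifting.

Emit:
arm_command(
  series="0 0 -0.5 0 0 0; 0 0 -0.5 0 0 0; 0 0 -0.5 0 0 0; -5 0 -0.5 0 0 0; -20 0 -0.5 0 0 0; -45 0 -0.5 0 0 0; -75 0 -0.5 0 0 0; -105 0 -0.5 0 0 0; -130 0 -0.5 0 0 0; -140 0 -0.5 0 0 0",
  fingers=44,
)

```text
time: 13.95
position: [0.4476, 0.1575, 0.2436]
tool_rot: [2.009, 0.418, -1.988]
force: [-0.9, -0.6, -0.1]
width: 0.0443
```

Run:
```python
from h import *
st()
x,y,th=np.load("pose.npy");A=R.from_euler('z',th).as_matrix();th=np.radians(23.6);A=R.from_euler('z',th).as_matrix()
a=np.radians(35);n=np.array([-np.sin(a),0,np.cos(a)])
k=np.array([-.085,-.08,.101]);X=A@-n;Z=A@[-np.cos(a),0,-np.sin(a)]
print(goal(A@(k+n*.13)+[x,y,0],X,Z))
```

```text
13.95 TCPsealer [-0.1897  0.0596  0.2436] F [-1.0907 -0.1711 -0.1139] M [0.0004 0.0428 0.0406] w 0.0443016677681043 q [ 0.7559  0.0213 -0.4311  0.0019 -1.1077 -0.3484]
(array([ 36.2, 140.7, -29.9]), array([-0.23, 34.39,  0.05]))
```

Emit:
arm_command(
  series="0 30 -6 0 6 0; 5 60 -12 0 13 0; 12 90 -18 0 20 0; 24 120 -24 0 27 0; 36 141 -30 0 34.4 0; 36 141 -30 0 34.4 0; 36 141 -30 0 34.4 0; 36 141 -30 0 34.4 0; 36 141 -30 0 34.4 0; 36 141 -30 0 34.4 0",
)

```text
time: 15.2
position: [0.5316, 0.0408, 0.208]
tool_rot: [2.578, 0.536, -1.342]
force: [-0.3, -0.0, 0.2]
width: 0.044
```

Run:
```python
from h import *
st()
s=observe();w=save("wrist","w1.png");t=save("top","t2.png");save("scene","s2.png")
a=cv2.imread("pics/w1.png");b=cv2.imread("pics/t2.png")[115:275,255:425];c=cv2.imread("pics/s2.png")[135:255,220:370]
b=cv2.resize(b,(300,282));c=cv2.resize(c,(300,240));o=np.zeros((540,300,3),np.uint8);o[:282]=b;o[290:530]=c
# left wrist crop
v=cv2.resize(a[60:420,130:440],(464,540),interpolation=cv2.INTER_CUBIC)
cv2.imwrite("pics/v1.png",np.hstack([v,o]))
```

```text
15.2 TCPsealer [-0.1586 -0.0809  0.208 ] F [-0.2753  0.0914  0.2455] M [-0.7354  1.7032 -0.0209] w 0.04401952866676368 q [ 0.4609 -0.1069 -0.8628  0.1375 -0.2061 -0.1783]
```

View pics/v1.png

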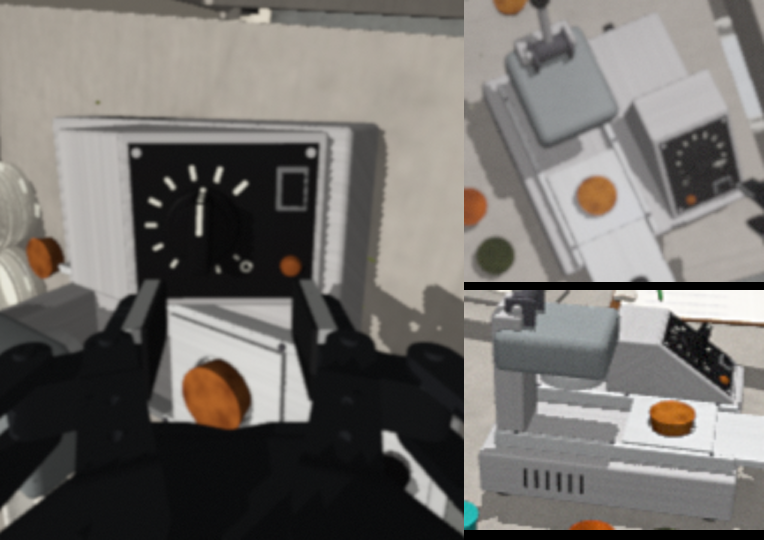

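The wrist crop shows the panel with the scale marks ringing the knob at about (200,228). The pointer line points up in the image at (200,195), towards the sealer's -y. The round off mark is at (246,266), so about 220° anticlockwise remain. The insets show the carriage out in front of the head with the cup in its pocket.

Run:
```python
from h import *
s=observe();c=cam("wrist",s)
x,y,_=np.load("pose.npy");th=np.radians(23.6);A=R.from_euler('z',th).as_matrix()
n=A@[-np.sin(np.radians(35)),0,np.cos(np.radians(35))];X0=np.array([x,y,0])
p0=A@[-.08,-.08,.1045]+X0
f=lambda p:(130+p[0]*310/464,60+p[1]*360/540)
M=[(246,266),(217,268),(174,263),(157,247),(152,225),(153,205),(169,184),(193,173),(218,174),(240,187)]
e1=A@[np.cos(np.radians(35)),0,np.sin(np.radians(35))];e2=A@[0,1.,0]
Q=np.array([planeN(c,f(m),p0,n) for m in M]);U=np.c_[(Q-p0)@e1,(Q-p0)@e2]
B=np.c_[2*U,np.ones(len(U))];r=np.linalg.lstsq(B,(U**2).sum(1),rcond=None)[0];ctr=r[:2]
print(ctr,np.hypot(*(U-ctr).T), np.degrees(np.arctan2(*(U-ctr).T[::-1])))
k=p0+ctr[0]*e1+ctr[1]*e2;print("knob base",k,A.T@(k-X0))
corn=[(136,152),(311,152)];print([A.T@(planeN(c,f(m),p0,n)-X0) for m in corn])
for h in(.0,.006,.031):print(h,proj(c,k+n*h),"crop",[(proj(c,k+n*h)[0]-130)*464/310,(proj(c,k+n*h)[1]-60)*1.5])
h=.031;t=planeN(c,f((200,192)),k+n*h,n)-k;print("ptr dir",t@e1,t@e2); t=planeN(c,f((198,235)),k+n*h,n)-k;print(t@e1,t@e2)
top=cam("top");print(proj(top,k),proj(top,k+n*.031))
print("goal20",goal(k+n*.060,-n,-e1),goal(k+n*.021,-n,-e1))
```

```text
[0.0074 0.0018] [0.0363 0.0286 0.0316 0.0332 0.0325 0.0337 0.033  0.0326 0.0322 0.0314] [ 133.0663  103.513    50.556    24.7028   -0.3619  -22.0162  -50.1359
  -77.9534 -104.2015 -131.7042]
knob base [0.6089 0.0764 0.1088] [-0.0739 -0.0782  0.1088]
[array([-0.0415, -0.1223,  0.1315]), array([-0.1247, -0.122 ,  0.0732])]
0.0 [267.3083 210.1069] crop [np.float64(205.51958539374328), np.float64(225.16034876525)]
0.006 [266.9605 211.9559] crop [np.float64(204.9989031111605), np.float64(227.93378987952332)]
0.031 [265.3265 220.6408] crop [np.float64(202.553153900816), np.float64(240.96119957267285)]
ptr dir 0.0008077680479618457 -0.02681701272699713
0.0023794435171577886 -0.003363976199640497
[387.056  204.7914] [393.6396 209.6792]
goal20 (array([ 70.1,  -2. , -13.2]), array([-0.22, -0.01, -0.01])) (array([109.1,  -2. , -13.2]), array([-0.22, -0.01, -0.01]))
```

Run:
```python
from h import *
a=cv2.imread("pics/w1.png")[155:255,215:345]
g=cv2.cvtColor(a,cv2.COLOR_BGR2GRAY)
n,l,st_,ce=cv2.connectedComponentsWithStats((g>95).astype(np.uint8))
for i in range(1,n):
    if 3<st_[i,4]<200: print(ce[i]+[215,155],st_[i])
b=np.clip(a.astype(float)*3.5,0,255).astype(np.uint8)
cv2.imwrite("pics/v2.png",cv2.resize(b,None,fx=6,fy=6,interpolation=cv2.INTER_CUBIC))
```

```text
[230. 155.] [12  0  7  1  7]
[239.5 155. ] [20  0 10  1 10]
[254. 155.] [37  0  5  1  5]
[220.5 161.5] [ 3  4  6  6 32]
[337.5 161.5] [120   4   6   6  32]
[258.3182 174.9545] [41 15  6 11 44]
[275.4792 175.9375] [58 16  6 11 48]
[320.2973 176.1351] [101  18  18  15  37]
[243.     181.8158] [25 23  7  9 38]
[290.3929 184.6607] [71 25 10 10 56]
[263.1371 202.0323] [ 46  30   7  33 124]
[233.1622 194.4595] [14 37  9  6 37]
[316.25 197.25] [101  41   2   3   4]
[230.5 209.5] [12 53  8  4 28]
[235.087  224.2174] [17 67  7  5 23]
[245.95 235.15] [29 78  5  6 20]
[294.9333 236.0667] [76 80  7  4 15]
[275.4286 239.7143] [60 83  2  4  7]
```

View pics/v2.png

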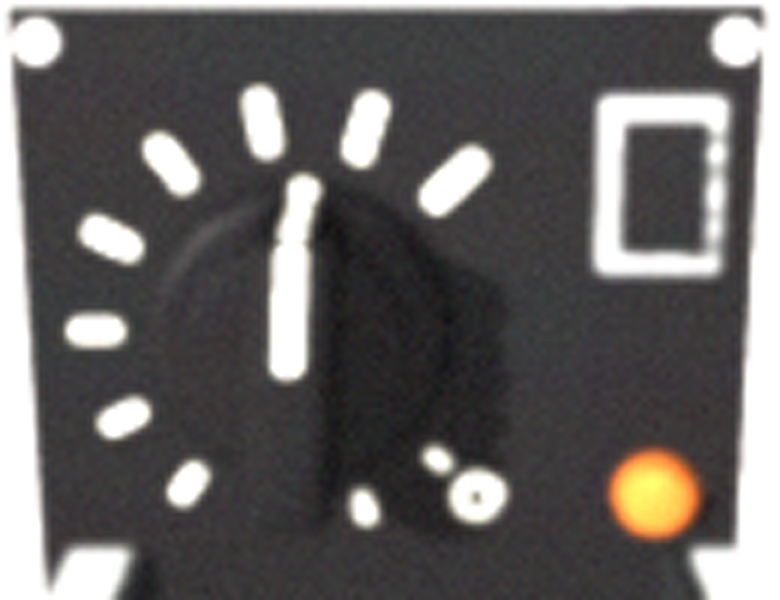

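```bash
cat > k.py <<'E'
from h import *
x,y,_=np.load("pose.npy");th=np.radians(23.6);A=R.from_euler('z',th).as_matrix()
ca,sa=np.cos(np.radians(35)),np.sin(np.radians(35))
n=A@[-sa,0,ca];X0=np.array([x,y,0]);e1=A@[ca,0,sa];e2=A@[0,1.,0]
p0=A@[-.08,-.08,.1045]+X0
E
python3 - <<'E'
from k import *
s=observe();c=cam("wrist",s)
f=lambda p:(215+p[0]/6-.4,155+p[1]/6-.4)
M=[(265,155),(360,163),(428,208),(192,188),(137,253),(122,331),(145,405),(203,467),(361,492),(430,453)]
U=np.array([[(planeN(c,f(m),p0,n)-p0)@e for e in(e1,e2)] for m in M])
B=np.c_[2*U,np.ones(len(U))];ctr=np.linalg.lstsq(B,(U**2).sum(1),rcond=None)[0][:2]
print(ctr,np.hypot(*(U-ctr).T),np.degrees(np.arctan2(*(U-ctr).T[::-1])))
k=p0+ctr[0]*e1+ctr[1]*e2;print(k,A.T@(k-X0))
for q,h in(((305,178),.006),((297,238),.031),((293,248),.031),((288,375),.031),((325,400),.031),((325,300),.031)):
    t=planeN(c,f(q),k+n*h,n)-k;print(q,h,t@e1,t@e2)
cor=[((36,42)),((737,42))];print([A.T@(planeN(c,f(m),p0,n)-X0) for m in cor])
np.save("knob.npy",k)
print(goal(k+n*.060,-n,-e1))
E
```

```text
[0.0095 0.0015] [0.0275 0.0273 0.0269 0.0273 0.0274 0.0274 0.0271 0.027  0.0274 0.0275] [ -79.4891 -109.1959 -135.0425  -54.1869  -26.5203   -0.2619   25.5722
   53.9576  108.2052  134.5102]
[0.6106 0.0768 0.1099] [-0.0722 -0.0785  0.1099]
(305, 178) 0.006 -0.0011845487045900225 -0.024705350058083008
(297, 238) 0.031 -0.0015185177284907005 -0.021507084067907134
(293, 248) 0.031 -0.0009653567894826974 -0.020164115529399923
(288, 375) 0.031 7.82031462219733e-05 -0.002707469922141413
(325, 400) 0.031 -0.004823185692882413 0.0008308649430025617
(325, 300) 0.031 -0.005051462453465078 -0.013088468072722455
[array([-0.0413, -0.1221,  0.1316]), array([-0.1244, -0.1218,  0.0734])]
(array([ 70.1,  -1.7, -15.2]), array([-0.22, -0.01, -0.01]))
```

Emit:
arm_command(
  series="0 -1 -5 1 0 0; 5 -1.7 -10 2 0 0; 20 -1.7 -15 2.8 0 0; 35 -1.7 -15.2 2.8 0 0; 50 -1.7 -15.2 2.8 0 0; 62 -1.7 -15.2 2.8 0 0; 70 -1.7 -15.2 2.8 0 0; 70 -1.7 -15.2 2.8 0 0; 70 -1.7 -15.2 2.8 0 0; 70 -1.7 -15.2 2.8 0 0",
)

```text
time: 16.6
position: [0.5801, 0.0607, 0.1608]
tool_rot: [2.616, 0.518, -1.377]
force: [-0.3, -1.0, -0.7]
width: 0.0442
```

```bash
cat >> k.py <<'E'
def kst(h=.0275,ang=None):
    k=np.load("knob.npy");s=observe();d=s["position"]-k;T=R.from_rotvec(s["tool_rot"]).as_matrix()
    z=-T[:,2];print("t",s["time"],"off e1,e2,n mm",np.array([d@e1,d@e2,d@n])*1000,"jaw ang",np.degrees(np.arctan2(z@e2,z@e1)),"tilt",np.degrees(np.arccos(-T[:,0]@n)))
    print("F e1e2n",[round(float(s["force"]@e),2) for e in(e1,e2,n)],"M about n",s["moment"]@n,s["moment"],"w",s["width"],"q",s["qpos"])
    if ang is not None:
        a=np.radians(ang);print("goal",goal(k+n*h,-n,-(np.cos(a)*e1+np.sin(a)*e2),s))
E
python3 -c "
from k import *
kst(.0275,-3)"
```

```text
t 16.6 off e1,e2,n mm [ 0.9926 -2.6141 61.3656] jaw ang -3.018831384840535 tilt 0.39564865160277757
F e1e2n [-0.93, -0.79, -0.22] M about n 0.059677603908369514 [-0.7495  1.7127  0.0721] w 0.044192259041050806 q [ 0.4293  0.0655 -0.8841  0.2642 -0.0121 -0.3311]
goal (array([33.9, -2.3,  1.1]), array([-0.02,  0.1 ,  0.38]))
```

Emit:
arm_command(
  series="2 -1 0 0 -2 0; 4 -2 0 0 -4 0; 8 -2.3 0 0 -6 0; 12 -2.3 0 0 -6 0; 16 -2.3 0 0 -6 0; 16 -2.3 0 0 -6 0; 16 -2.3 0 0 -6 0; 16 -2.3 0 0 -6 0; 16 -2.3 0 0 -6 0; 16 -2.3 0 0 -6 0",
)

```text
time: 17.85
position: [0.5876, 0.0666, 0.1478]
tool_rot: [2.527, 0.504, -1.504]
force: [-0.2, -0.2, -1.3]
width: 0.0445
```

```bash
python3 -c "
from k import *
kst(.0275,-3)"
```

```text
t 17.85 off e1,e2,n mm [ 1.1477 -0.2057 45.4574] jaw ang -2.9770205766166677 tilt 6.100644174553727
F e1e2n [-0.96, -0.07, -0.87] M about n 0.04607958936186127 [-0.692   1.4042  0.0059] w 0.04450140858522808 q [ 0.4457  0.1175 -0.7077  0.0173 -0.2404 -0.098 ]
goal (array([18. , -0. , -0.8]), array([0.  , 6.09, 0.38]))
```

Emit:
arm_command(
  series="3 0 -0.3 0 0.5 0; 6 0 -0.6 0 1 0; 9 0 -1 0 1.5 0; 12 0 -1.2 0 2 0; 15 0 -1.4 0 2 0; 18 0 -1.4 0 2 0; 18 0 -1.4 0 2 0; 18 0 -1.4 0 2 0; 18 0 -1.4 0 2 0; 18 0 -1.4 0 2 0",
)

```text
time: 19.1
position: [0.5967, 0.0707, 0.1329]
tool_rot: [2.558, 0.509, -1.462]
force: [0.4, -0.1, 0.4]
width: 0.044
```

```bash
python3 -c "
from k import *
kst(.0275,-3);s=observe();a=save('wrist','w2.png')
b=cv2.imread('pics/w2.png')[150:350,170:400];cv2.imwrite('pics/v3.png',cv2.resize(np.clip(b*1.0*2.5,0,255).astype(np.uint8),None,fx=3,fy=3))"
```

```text
t 19.1 off e1,e2,n mm [ 0.7345 -0.0693 27.5042] jaw ang -2.9937705470667026 tilt 4.094083540176397
F e1e2n [0.47, -0.19, 0.13] M about n 0.05050207873762351 [-0.7247  1.5282  0.0251] w 0.04403006338934652 q [ 0.447   0.1506 -0.7521  0.0596 -0.1281 -0.1413]
goal (array([ 0.1, -0. ,  0.7]), array([-0.01,  4.08,  0.38]))
```

View pics/v3.png

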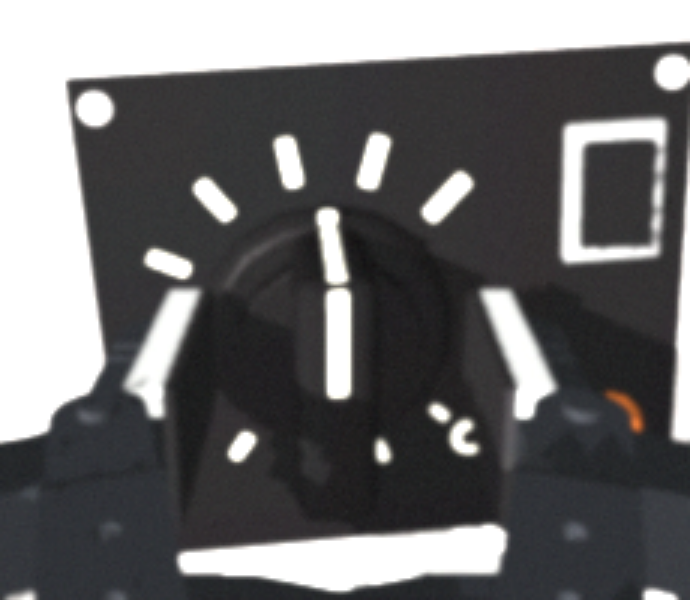

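The fingers straddle the bar: tips at x≈200 and 485, bar about 300–375, so it is centred to within a millimetre. Closing.

Emit:
arm_command(
  series="0 0 0.3 0 1.5 0; 0 0 0.3 0 1.5 0; 0 0 0.3 0 1.5 0; 0 0 0.3 0 1.5 0; 0 0 0.3 0 1.5 0; 0 0 0.3 0 1.5 0; 0 0 0.3 0 1.5 0; 0 0 0.3 0 1.5 0; 0 0 0.3 0 1.5 0; 0 0 0.3 0 1.5 0",
  fingers=8,
  grip_force=20,
)

```text
time: 20.4
position: [0.5971, 0.0713, 0.1342]
tool_rot: [2.582, 0.514, -1.426]
force: [-7.9, 1.9, 9.3]
width: 0.0133
```

```bash
python3 -c "
from k import *
kst(.0275,-3)"
```

```text
t 20.4 off e1,e2,n mm [ 1.9428  0.2902 28.2801] jaw ang -2.9675812853107995 tilt 2.4328383619905254
F e1e2n [0.03, 4.88, 11.28] M about n -0.04524927488283904 [0.6087 1.8874 0.8644] w 0.013329389521776024 q [ 0.4411  0.1447 -0.8245  0.1919 -0.0326 -0.2681]
goal (array([0.9, 0.4, 1.9]), array([0.02, 2.4 , 0.42]))
```

Emit:
arm_command(
  series="-0.5 0 0 0 0 0; -0.9 0 0 -4 0 0; -0.9 0 0 -11 0 0; -0.9 0 0 -19 0 0; -0.9 0 0 -27 0 0; -0.9 0 0 -35 0 0; -0.9 0 0 -43 0 0; -0.9 0 0 -51 0 0; -0.9 0 0 -57 0 0; -0.9 0 0 -60 0 0",
)

```text
time: 21.65
position: [0.5966, 0.0714, 0.1345]
tool_rot: [1.714, 0.937, -0.789]
force: [4.4, 3.7, -6.5]
width: 0.0129
```

```bash
python3 -c "
from k import *
kst(.0275,57)"
```

```text
t 21.65 off e1,e2,n mm [ 1.789   0.6176 28.6922] jaw ang 57.19681877819872 tilt 2.471783859292167
F e1e2n [0.83, 1.64, -8.5] M about n -0.0935135178775547 [-0.0613  1.5374  0.2774] w 0.012922705513941314 q [ 0.4434  0.1438 -0.8174  0.1728 -0.0413  0.799 ]
goal (array([ 1.3, -1.1,  1.5]), array([0.18, 0.83, 2.33]))
```

Emit:
arm_command(
  series="0.4 0 0 -4 0 0; 0.4 0 0 -12 0 0; 0.4 0 0 -21 0 0; 0.4 0 0 -30 0 0; 0.4 0 0 -39 0 0; 0.4 0 0 -48 0 0; 0.4 0 0 -57 0 0; 0.4 0 0 -66 0 0; 0.4 0 0 -74 0 0; 0.4 0 0 -80 0 0",
)

```text
time: 22.9
position: [0.5968, 0.0713, 0.1343]
tool_rot: [0.471, 1.07, 0.0]
force: [-2.6, -0.1, 1.6]
width: 0.0128
```

```bash
python3 -c "
from k import *
kst(.0275,57)"
```

```text
t 22.9 off e1,e2,n mm [ 1.8148  0.4769 28.5144] jaw ang 137.35901296048968 tilt 2.4560212183912618
F e1e2n [-1.07, 0.91, 2.67] M about n -0.10847170860710179 [-0.8951  1.4297 -0.306 ] w 0.012759959964999571 q [ 0.4319  0.1434 -0.8545  0.2741 -0.0038  2.1071]
goal (array([ 1.1, -1.6, -1. ]), array([80.37, -0.93,  2.5 ]))
```

Emit:
arm_command(
  series="0 0 0 0 0 0; 0 0 0 0 0 0; 0 0 0 0 0 0; 0 0 0 0 0 0; -4 0 0 0 0 0; -12 0 0 0 0 0; -20 0 0 0 0 0; -28 0 0 0 0 0; -35 0 0 0 0 0; -35 0 0 0 0 0",
  fingers=44,
)

```text
time: 24.15
position: [0.5777, 0.0665, 0.1611]
tool_rot: [0.468, 1.06, -0.006]
force: [0.2, 0.2, 0.5]
width: 0.044
```

```bash
cat >> k.py <<'E'
def tg(h,ang,tilt,oe1=1.5,oe2=.4):
    # tool axis tilted 'tilt' deg towards vertical; bar centre at oe1,oe2 (mm)
    k=np.load("knob.npy");t=np.radians(tilt);X=-(n*np.cos(t)+e1*np.sin(t));a=np.radians(ang)
    p=k+n*h+e1*(oe1/1000+.009*np.tan(t))+e2*oe2/1000
    print("tg",goal(p,X,-(np.cos(a)*e1+np.sin(a)*e2)))
E
python3 -c "
from k import *
kst();tg(.062,-42.6,5)"
```

```text
t 24.15 off e1,e2,n mm [ 1.2462  3.6727 61.5523] jaw ang 137.37475803619856 tilt 2.0768778913357724
F e1e2n [0.53, 0.12, 0.19] M about n 0.008132737900777608 [-0.6507  1.5818  0.0358] w 0.04403221787706191 q [ 0.4134  0.0615 -0.9321  0.4733 -0.0029  1.9234]
tg (array([-0.5, -1.7,  3. ]), array([-179.84,    3.08,    3.41]))
```

```bash
python3 -c "
from k import *
tg(.062,137.4,5);tg(.062,92,5);tg(.062,47,5)"
```

```text
tg (array([-0.5, -1.7,  3. ]), array([ 0.1 ,  2.17, -1.96]))
tg (array([-0.5, -1.7,  3. ]), array([45.39,  1.28, -2.71]))
tg (array([-0.5, -1.7,  3. ]), array([90.26,  0.16, -3.25]))
```

Emit:
arm_command(
  series="-0.5 -1.7 3 0 2.2 -2; -0.5 -1.7 3 5 2 -2; -0.5 -1.7 3 15 2 -2.2; -0.5 -1.7 3 25 1.7 -2.4; -0.5 -1.7 3 35 1.5 -2.5; -0.5 -1.7 3 45 1.3 -2.7; -0.5 -1.7 3 55 1 -2.8; -0.5 -1.7 3 65 0.8 -3; -0.5 -1.7 3 75 0.5 -3.1; -0.5 -1.7 3 85 0.2 -3.2",
)

```text
time: 25.4
position: [0.5796, 0.0638, 0.1618]
tool_rot: [1.761, 0.917, -0.891]
force: [-0.3, -0.2, -0.4]
width: 0.0441
```

```bash
python3 -c "
from k import *
kst();tg(.062,-42.6,5);tg(.062,5,5)"
```

```text
t 25.4 off e1,e2,n mm [ 2.2278  0.4754 61.7266] jaw ang 52.14413275309598 tilt 5.017785835128077
F e1e2n [-0.52, -0.04, -0.14] M about n 0.039572457149510396 [-0.6694  1.4619  0.0286] w 0.04413371976494708 q [ 0.4583  0.0746 -0.7656  0.1193 -0.2093  0.7512]
tg (array([-0.3,  0.1,  0. ]), array([94.74,  0.03, -0.1 ]))
tg (array([-0.3,  0.1,  0. ]), array([47.01,  0.06, -0.07]))
```

Emit:
arm_command(
  series="0 0 0 9.5 0 0; 0 0 0 19 0 0; 0 0 0 29 0 0; 0 0 0 39 0 0; 0 0 0 49 0 0; 0 0 0 59 0 0; 0 0 0 69 0 0; 0 0 0 79 0 0; 0 0 0 89 0 0; 0 0 0 94.7 0 0",
)

```text
time: 26.65
position: [0.5797, 0.064, 0.1615]
tool_rot: [-2.292, 0.041, 1.443]
force: [0.9, 0.8, 0.3]
width: 0.044
```

```bash
python3 -c "
from k import *
kst();tg(.0285,-42.6,4);save('wrist','w3.png')
b=cv2.imread('pics/w3.png')[130:350,170:400];cv2.imwrite('pics/v4.png',cv2.resize(np.clip(b*1.0*2.5,0,255).astype(np.uint8),None,fx=2.7,fy=2.7))"
```

```text
t 26.65 off e1,e2,n mm [ 2.2001  0.5672 61.4472] jaw ang -43.03015881139397 tilt 5.032876703370967
F e1e2n [1.06, 0.36, -0.4] M about n -0.032217826259803614 [-0.5939  1.4863 -0.0038] w 0.04398843265901293 q [ 0.4584  0.0753 -0.7652  0.1187 -0.2092 -0.9055]
tg (array([32.8, -1.8, -2.1]), array([-0.25,  0.7 , -0.76]))
```

View pics/v4.png

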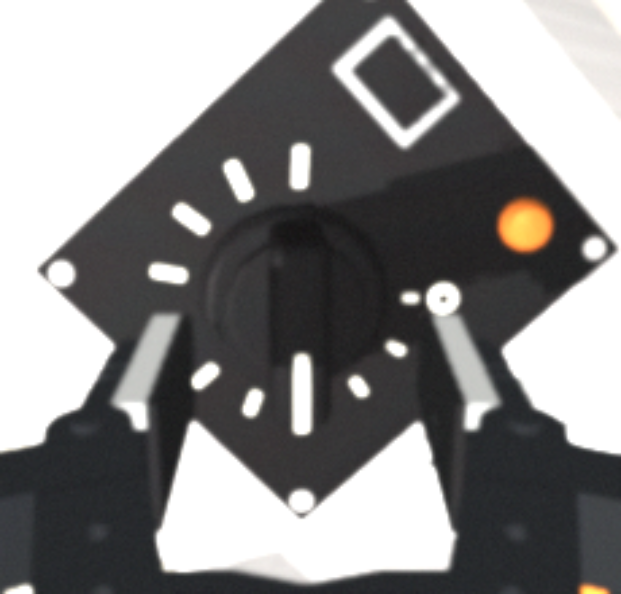

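The bar is aligned and centred between the fingers. The pointer is at (302,395) and the off mark at (410,298), about 88° anticlockwise to go.

Emit:
arm_command(
  series="4 -0.5 -0.5 0 0.2 -0.2; 9 -1 -1 0 0.4 -0.4; 14 -1.5 -1.5 0 0.7 -0.7; 20 -1.8 -2.1 0 0.7 -0.7; 25 -1.8 -2.1 0 0.7 -0.7; 29 -1.8 -2.1 0 0.7 -0.7; 32 -1.8 -2.1 0 0.7 -0.7; 32 -1.8 -2.1 0 0.7 -0.7; 32 -1.8 -2.1 0 0.7 -0.7; 32 -1.8 -2.1 0 0.7 -0.7",
)

```text
time: 27.95
position: [0.5968, 0.0712, 0.1355]
tool_rot: [-2.295, 0.033, 1.421]
force: [0.6, 0.2, -0.3]
width: 0.0438
```

Emit:
arm_command(
  series="0 0 0 0 0 0; 0 0 0 0 0 0; 0 0 0 0 0 0; 0 0 0 0 0 0; 0 0 0 0 0 0; 0 0 0 0 0 0; 0 0 0 0 0 0; 0 0 0 0 0 0; 0 0 0 0 0 0; 0 0 0 0 0 0",
  fingers=8,
)

```text
time: 29.2
position: [0.5964, 0.0714, 0.1355]
tool_rot: [-2.295, 0.033, 1.421]
force: [-6.4, 2.1, 2.7]
width: 0.013
```

```bash
python3 -c "
from k import *
kst();tg(.0285,30,4)"
```

```text
t 29.2 off e1,e2,n mm [ 2.2077  0.7314 29.6843] jaw ang -43.18332330509943 tilt 4.01633547376406
F e1e2n [-2.54, 4.52, 5.12] M about n -0.10555094282779155 [0.2577 2.4771 0.7309] w 0.0130136661678169 q [ 0.4376  0.1413 -0.8447  0.3014 -0.0463 -1.0756]
tg (array([ 1.2,  0.2, -0.2]), array([-73.17,   0.01,  -0.03]))
```

Emit:
arm_command(
  series="0 0 0 -4 0 0; 0 0 0 -12 0 0; 0 0 0 -20 0 0; 0 0 0 -28 0 0; 0 0 0 -37 0 0; 0 0 0 -46 0 0; 0 0 0 -55 0 0; 0 0 0 -64 0 0; 0 0 0 -72 0 0; 0 0 0 -77 0 0",
)

```text
time: 30.45
position: [0.5961, 0.0715, 0.1354]
tool_rot: [2.037, 0.808, -1.061]
force: [-1.7, 0.7, 0.0]
width: 0.013
```

```bash
python3 -c "
from k import *
kst()"
```

```text
t 30.45 off e1,e2,n mm [ 1.9331  0.9291 29.7248] jaw ang 34.15517037962479 tilt 4.023057607875826
F e1e2n [-1.05, 1.3, 0.74] M about n -0.10732971030807359 [-0.1046  1.9894  0.3595] w 0.012964533732655412 q [ 0.4203  0.1398 -0.8796  0.4045 -0.0117  0.1833]
```

Emit:
arm_command(
  series="0 0 0 -1 0 0; 0 0 0 -2 0 0; 0 0 0 -3 0 0; 0 0 0 -4 0 0; 0 0 0 -5 0 0; 0 0 0 -6 0 0; 0 0 0 -7 0 0; 0 0 0 -8 0 0; 0 0 0 -8 0 0; 0 0 0 -8 0 0",
)

```text
time: 31.7
position: [0.596, 0.0715, 0.1354]
tool_rot: [1.92, 0.858, -0.977]
force: [-2.6, -0.0, -0.6]
width: 0.0132
```

```bash
python3 -c "
from k import *
kst()"
```

```text
t 31.7 off e1,e2,n mm [ 1.8608  0.9237 29.719 ] jaw ang 42.15364424775785 tilt 4.030452187599023
F e1e2n [-2.3, 1.01, 0.93] M about n -0.05150997166552208 [-0.2376  2.0175  0.3502] w 0.013160629580154874 q [ 0.4203  0.1398 -0.8797  0.4045 -0.0117  0.3227]
```

Emit:
arm_command(
  series="0 0 0 -0.5 0 0; 0 0 0 -1 0 0; 0 0 0 -1.5 0 0; 0 0 0 -2 0 0; 0 0 0 -2.5 0 0; 0 0 0 -3 0 0; 0 0 0 -3 0 0; 0 0 0 -3 0 0; 0 0 0 -3 0 0; 0 0 0 -3 0 0",
)

```text
time: 32.95
position: [0.596, 0.0714, 0.1353]
tool_rot: [1.875, 0.875, -0.946]
force: [-1.6, 0.6, 0.5]
width: 0.0131
```

```bash
python3 -c "
from k import *
kst()"
```

```text
t 32.95 off e1,e2,n mm [ 1.8153  0.8981 29.7121] jaw ang 45.151276419996194 tilt 4.035436377676615
F e1e2n [-0.69, 1.19, 1.11] M about n -0.07839587841293826 [-0.2767  1.9413  0.2709] w 0.013069932245063316 q [ 0.4203  0.1399 -0.8797  0.4045 -0.0118  0.3751]
```

Emit:
arm_command(
  series="0 0 0 -0.5 0 0; 0 0 0 -1 0 0; 0 0 0 -1.5 0 0; 0 0 0 -2 0 0; 0 0 0 -2 0 0; 0 0 0 -2 0 0; 0 0 0 -2 0 0; 0 0 0 -2 0 0; 0 0 0 -2 0 0; 0 0 0 -2 0 0",
)

```text
time: 34.2
position: [0.596, 0.0714, 0.1354]
tool_rot: [1.846, 0.886, -0.925]
force: [-0.5, -0.5, -0.0]
width: 0.0131
```

```bash
python3 -c "
from k import *
kst()"
```

```text
t 34.2 off e1,e2,n mm [ 1.8411  0.8771 29.7242] jaw ang 47.14612890166017 tilt 4.031250571909835
F e1e2n [-0.56, -0.22, 0.33] M about n -0.48419259764481415 [-0.5032  1.6369 -0.4551] w 0.013089129916440182 q [ 0.4203  0.1398 -0.8797  0.4045 -0.0117  0.41  ]
```

Stop felt: the moment went from -0.08 to -0.48 N·m. Easing off, releasing and retreating.

Emit:
arm_command(
  series="0 0 0 0.6 0 0; 0 0 0 0.6 0 0; 0 0 0 0.6 0 0; 0 0 0 0.6 0 0; -5 0 0 0.6 0 0; -15 0 0 0.6 0 0; -30 0 0 0.6 0 0; -50 0 0 0.6 0 0; -75 0 0 0.6 0 0; -100 0 0 0.6 0 0",
  fingers=44,
)

```text
time: 35.45
position: [0.5543, 0.0452, 0.2158]
tool_rot: [1.852, 0.864, -0.936]
force: [1.9, -4.6, 0.6]
width: 0.0438
```

```bash
python3 -c "
from k import *
kst();tg(.14,0,2)
s=observe();np.save('w4s.npy',[s['position'],s['tool_rot']]);save('wrist','w4.png');save('top','t4.png');save('scene','s4.png')
a=cv2.imread('pics/w4.png')[100:330,150:420]
a=cv2.resize(np.clip(a*1.6,0,255).astype(np.uint8),(490,417))
d=[cv2.resize(cv2.imread('pics/'+q)[115:275,245:425],(300,267)) for q in('top0.png','t4.png')]
o=np.zeros((540,790,3),np.uint8);o[:417,:490]=a;o[:267,490:]=d[0];o[267:534,490:]=d[1];cv2.imwrite('pics/v5.png',o)"
```

```text
t 35.45 off e1,e2,n mm [  8.0302  -6.441  123.5449] jaw ang 46.44985142673558 tilt 4.171534345869369
F e1e2n [0.29, -4.97, 0.56] M about n 0.07263141877911294 [-1.1705  1.0611 -0.3649] w 0.04382906417820539 q [ 0.4585 -0.0583 -0.7563  0.1239 -0.3363  0.6518]
tg (array([-16.1,  -9.9,   0.3]), array([46.36,  2.34, -0.08]))
```

View pics/v5.png

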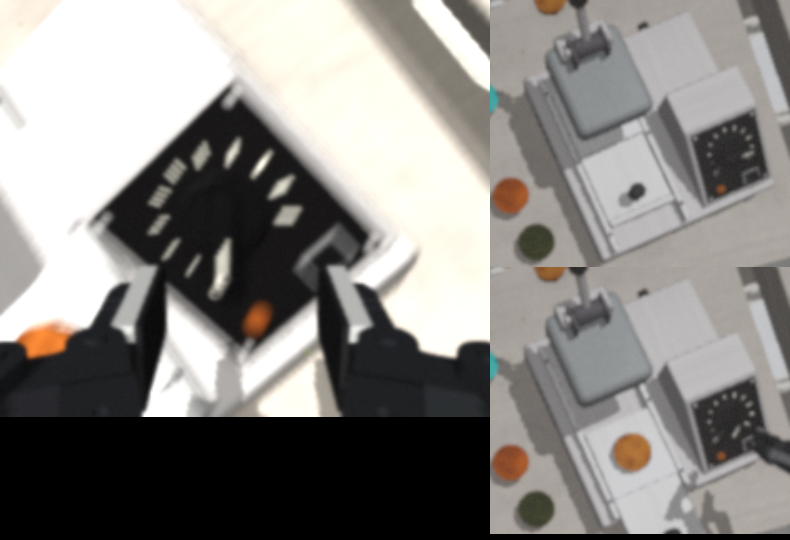

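The pointer now lies against the round off mark at (218,292), and the sealer and cups look unmoved. I'll retreat further and check numerically.

Emit:
arm_command(
  series="-15 0 0 0 0 0; -40 0 0 0 0 0; -65 0 0 0 0 0; -80 0 0 0 0 0; -80 0 0 0 0 0; -80 0 0 0 0 0; -80 0 0 0 0 0; -80 0 0 0 0 0; -80 0 0 0 0 0; -80 0 0 0 0 0",
)

```text
time: 36.85
position: [0.518, 0.031, 0.2878]
tool_rot: [1.859, 0.859, -0.927]
force: [-0.2, 1.0, -0.0]
width: 0.0443
```

```bash
python3 -c "
from k import *
st();s=observe();c=cam('wrist',s);save('wrist','w5.png');save('top','t5.png');save('scene','s5.png')
def ph(a,b,r):
    v,u,h,w=r;A_,B_=[cv2.cvtColor(cv2.imread('pics/'+q),cv2.COLOR_BGR2GRAY)[v:v+h,u:u+w].astype(np.float32) for q in(a,b)]
    return cv2.phaseCorrelate(A_,B_,cv2.createHanningWindow((w,h),cv2.CV_32F))
for nm,r in dict(head=(125,275,75,70),rear=(115,335,55,45),console=(155,345,30,50),leftedge=(160,265,100,45),cup23=(215,240,60,50)).items(): print('top',nm,ph('top0.png','t5.png',r))
print('scene',ph('scene0.png','s5.png',(185,225,70,60)),ph('scene0.png','s5.png',(140,225,50,80)))
# cup position in top view
h=cv2.cvtColor(cv2.imread('pics/t5.png'),cv2.COLOR_BGR2HSV)
m=cv2.inRange(h,(5,120,60),(20,255,255));nn,l,ss,ce=cv2.connectedComponentsWithStats(m)
for i in range(1,nn):
    if ss[i,4]>60: print(ce[i],ss[i,4],A.T@(plane(cam('top'),ce[i],.112)-X0))
k=np.load('knob.npy')
a=cv2.imread('pics/w5.png');u,v=proj(c,k).astype(int);print(u,v)
b=a[max(v-70,0):v+70,max(u-90,0):u+90];b=cv2.resize(np.clip(b*2.2,0,255).astype(np.uint8),None,fx=3.6,fy=3.6,interpolation=cv2.INTER_CUBIC);cv2.imwrite('pics/v6.png',b)"
```

```text
36.85 TCPsealer [-0.1749 -0.0845  0.2878] F [ 0.161   0.9925 -0.0048] M [-0.5924  1.567   0.0068] w 0.04425759624037426 q [ 0.4734 -0.2167 -0.6935  0.096  -0.5485  0.6733]
top head ((0.03301531242655642, 0.6421360930884319), 0.9591517356589988)
top rear ((0.5005517429743769, 0.00873575782218694), 1.143744205015677)
top console ((0.06350051240962173, 0.2451790266754017), 0.9747172520955404)
top leftedge ((0.5986386971554687, 0.24459025875856355), 1.0255494990878635)
top cup23 ((-0.02894975746916373, 0.0069163735192248055), 1.038891805013021)
scene ((0.30739245930388037, 0.053585483708090464), 0.45093160779387864) ((0.10982733071797668, -0.24319140138514328), 0.956940882563591)
[280.7464 112.8964] 280 [0.2281 0.0558 0.112 ]
[329.9621 225.449 ] 343 [-0.0649  0.0632  0.112 ]
[256.8841 232.0061] 328 [-0.0119  0.2211  0.112 ]
[  3.6283 257.6903] 226 [0.1623 0.7619 0.112 ]
278 197
```

View pics/v6.png

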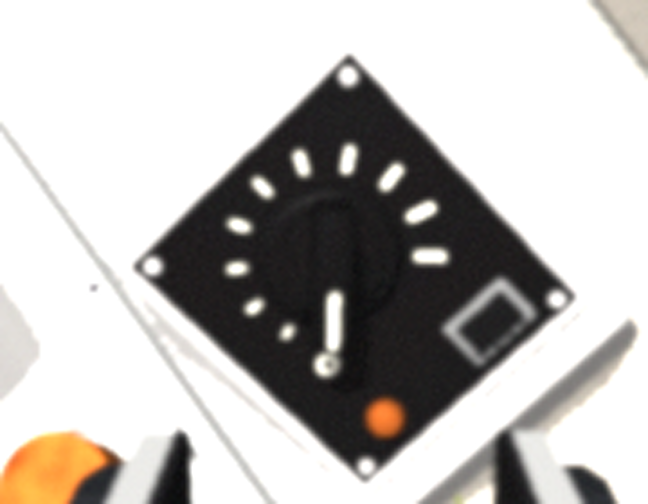

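```bash
python3 -c "
from rig import robot
print(robot.close_job())"
```

```text
the job is handed in; nothing more can be done
None
```

I drew the cup carriage out to its front stop, then turned the heat knob anticlockwise to its off stop, in two grips. I handed the job in at about 37 s with the arm clear of everything.

**Carriage:** It came out about 114 mm against the nominal 115 mm. At the end the pull rose from about 3 N to 9 N with no further motion. The cup still stands in its pocket, seen 65 mm in front of the sealer's middle, where I worked out the pocket would be at about 63 mm.

**Knob:** I turned it about 230°, and the moment then jumped from 0.08 to 0.48 N·m at the stop. In the last picture the pointer line ends at the round off mark.

**Sealer and other things:** Comparing the top view before and after shows shifts of 0.6 pixel or less on the sealer, which is about 1 mm or less. The green cup and the brown cup beside the sealer's front did not move measurably; the other things showed no change in the pictures.

**Less tidy points:**
- **Carriage loads:** While pulling the carriage I lifted on the grip with up to 19 N and pushed sideways with up to 8 N, until I corrected the line of pull.
- **Knob grip and joint 5:** I gripped the knob 2 to 4° off its axis to keep joint 5 inside its range. That joint still came within 0.003 rad of its limit at the end of a move.

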